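# Book out a jar and present it on the parts carousel

## Task

Book out the white-lidded jar on the stock keypad by pressing the red key, then the yellow, then the green, each fully down, one at a time, leaving the blue cancel key alone and not turning the carousel yet. Then gently turn the parts carousel, without spinning it, until the white-lidded jar stands squarely at the brass pointer, and hold the turntable still there: finish with the fingers still holding it. Leave the reel, the cork disc, the reel foot and the click pawl where they lie.

Things in the scene. Friction and masses are not known exactly. Their poses are not given: they have to be found in the camera images.
- carousel: Parts carousel: fixed round wooden base, 224 mm across and 20 mm high, screwed to the counter. Origin: centre of its underside, on the turning axis; its +x axis points along the brass pointer, a 14 mm wide, 20 mm high brass tongue that reaches 142 mm from the axis. The base never turns, only the turntable above it.
- turntable (a joint): Turning angle (rad) of the light wooden turntable (212 mm across, top 33 mm above the counter) about the base's vertical axis, counter-clockwise from above. 0 and 2*pi both put the white-lidded jar at the brass pointer. Stops at -1.5 and 7.8. It drags lightly (about 0.06 N m) and stays where it is left. A brass knob at its middle reaches 62 mm above the counter.
- white_lid (a point): Centre of the top of the white lid, 105 mm above the counter, 80 mm from the turning axis. Five equal jars, evenly spaced, are fixed to the turntable and are one with it: clear, 40 mm in diameter, each with a flat round lid 42 mm in diameter and 20 mm high that can be gripped from above; one lid is white, four are black.
- front_mark (a point): Fixed point behind the brass pointer, where the centre of the white lid's top must come: 80 mm from the turning axis, 105 mm above the counter. Nothing is seen there but whichever jar stands at the pointer.
- axis_top (a point): Fixed point on the turning axis, 105 mm above the counter.
- keypad: Stock keypad: grey plate 130 x 130 x 12 mm fixed to the counter, carrying four round keys in black housings in a 2 x 2 square, 56 mm from key to key. Which colour is in which place varies. Origin: centre of its underside.
- red_key_top (a point): Centre of the top of the red key, a round spring button 30 mm in diameter, 34 mm above the counter when up, in a black round housing 46 mm across whose top is 24 mm above the counter. It goes 6 mm straight down, takes about 4 N to press fully, and springs back.
- yellow_key_top (a point): Centre of the top of the yellow key, made like the red one.
- green_key_top (a point): Centre of the top of the green key, made like the red one.
- blue_key_top (a point): Centre of the top of the blue cancel key, made like the red one; not to be pressed.
- red_key (a joint): Travel of the red key: 0 up, 0.006 m fully down.
- yellow_key (a joint): Travel of the yellow key: 0 up, 0.006 m fully down.
- green_key (a joint): Travel of the green key: 0 up, 0.006 m fully down.
- blue_key (a joint): Travel of the blue key: 0 up, 0.006 m fully down.
- fly_reel: Gold fly reel lying flat, 84 mm across, 46 mm high with its black handle. Bystander. Origin: centre of its underside.
- cork_arbor: Cork arbor disc, 52 mm across, 12 mm thick, with a 14 mm hole. Bystander. Origin: centre of its underside.
- reel_foot: Black hard rubber reel foot, 70 x 14 x 18 mm. Bystander. Origin: centre of its underside.
- click_pawl: Stainless click pawl, 33 x 16 x 6 mm. Bystander. Origin: underside of its round end.

How it is judged (in metres and radians):
On the way, in this order (a step that is already met when the one before it is completed fails the run):
1. the red key is pressed down alone, the carousel not yet turned (value of joint red_key above 0.0045 m and value of joint each of yellow_key, green_key below 0.002 m and distance of white_lid from where it was at the start of the episode below 0.012 m), for 0.05 s.
2. then the yellow key is pressed down alone, the carousel not yet turned (value of joint yellow_key above 0.0045 m and value of joint each of red_key, green_key below 0.002 m and distance of white_lid from where it was at the start of the episode below 0.012 m), for 0.05 s.
3. then the green key is pressed down alone, the carousel not yet turned (value of joint green_key above 0.0045 m and value of joint each of red_key, yellow_key below 0.002 m and distance of white_lid from where it was at the start of the episode below 0.012 m), for 0.05 s.
At the end, for the whole second after the job is handed in: The white lid's centre is within 10 mm (seen from above) of the mark behind the brass pointer, the fingers hold the turntable or its jars with at least 1.5 N, the turntable is still (under 0.05 rad/s), and all keys are up (horizontal distance between white_lid and front_mark below 0.01 m and contact force between the fingers and turntable above 1.5 N and velocity of joint turntable between -0.05 and 0.05 rad/s and value of joint each of red_key, yellow_key, green_key, blue_key below 0.002 m); the arm keeps its last pose, push and grip.
It fails at once if the blue key is pressed (value of joint blue_key above 0.003 m).
It fails at once if two keys are pressed at once (value of joint each of red_key, yellow_key above 0.003 m or value of joint each of red_key, green_key above 0.003 m or value of joint each of yellow_key, green_key above 0.003 m).
It fails at once if the turntable is sent spinning (over 4 rad/s) (velocity of joint turntable above 4 rad/s or velocity of joint turntable below -4 rad/s).
It fails at once if the reel, cork disc, reel foot or click pawl is moved over 20 mm (distance of any of fly_reel, cork_arbor, reel_foot, click_pawl from where it was at the start of the episode above 0.02 m).
It also fails if it takes over 61 s, if anything falls off the work surface, if the arm or the gripper's body presses on something with over 40 N, if the wrist force passes 120 N, or if a joint passes its speed limit or range.

## Robot

A 6-joint arm with a two-finger parallel gripper is mounted at the origin on the work surface. World frame = base frame: x ahead of the robot, y to its left, z up, the work surface at z = 0. Lengths are in mm, angles in rad, forces in N, time in s.
With the tool pointing down it reaches from about 375 to 825 mm from the base axis. Payload 5.5 kg.
Tool frame: the origin (TCP) lies on the mounting face of the last link; the fingertips stand 173 mm ahead of it and the grasp point (between the pads) lies 155 mm ahead of it; z points along the fingers, y is the line along which they close (so a half turn about z gives the same grasp; the last joint's range is limited). The gripper opens to 85 mm and grips with 20 to 120 N. Pads are 22 mm wide; open, the fingers measure 114 mm over their backs; the gripper's body (76 mm by 85 mm) begins 54 mm behind the grasp point. The pads swing forward as they close: fully open they stand 13 mm farther back than shut.
Start: joints at [-1.336, 0.314, -0.047, 1.21, 0, 1.571], TCP at [139.586, -583.533, 404.699] pointing down, gripper open.
Joint ranges: [-2.67, 2.67], [-0.69, 1.73], [-1.03, 1.25], [-2.08, 2.16], [-1.42, 1.45], [-3.14, 3.14]. Speed limits (rad/s): [2.39, 2.39, 3.01, 3.14, 3.14, 3.14].

## Interface

Orientations are given as a unit quaternion [x, y, z, w].
In Python, from bench import read_state, grab_frame, close_job gives the robot as it stands.
- The arm moves only by the tool servo_tool, never from a script. Its argument "series" is a list of rows, each an object with "gripper": the opening, from -1 (shut) to 1 (fully open); "translation": the shift along the tool's x, y, z in cm, a list of three; "spin": the turn about the tool's z in rad. In form: [{"gripper": gripper, "translation": [tx, ty, tz], "spin": spin}, ...]. A call has 1 to 5 rows; each row shifts and turns the commanded pose from where the row before left it, along the tool's axes as they then stand; what a row does not reach is not made up. A row lasts 1/8 s, in which the tool goes at most 62.5 mm and 10.7 degrees, less where a joint would pass 70% of its speed; a pose out of reach is approached as far as the arm can. A call with a gripper value outside its range is refused whole. The fingers move at their own pace and stop on an object; the grip force is fixed at half the most. Time passes only in rows, so rows that do not move let the fingers close. It gives the time, the measured TCP pose, the force, the opening and the grip force at its end, in the units of the state.
- read_state(): the state, without advancing time (a new reading comes with each control period).
- grab_frame(name): name is "scene" or "top" or "wrist"; returns a dict with "color" (420x560x3 uint8, red, green, blue), "vfov" (degrees; the focal length in pixels is half the picture's height over the tangent of half this angle, whatever the lens; pixels are square), "cx", "cy" (the principal point, pixels), "R" (3x3) and "t" (3): a world point X has camera coordinates R X + t; the wrist camera has in their place "tool_from_camera" (4x4, takes a point from camera to tool coordinates, whose origin is the TCP and whose axes are the flange's). Camera axes: x right, y down, z forward; pixel columns grow to the right and rows downward; lengths in mm; the calibration is good to about 2 mm. A picture is of the moment at which its call begins: read the wrist's pose just before it. There is no depth.
- close_job(): hands the job in; it is judged then, once.
The state is a dict: "time": time; "joint_pos": joint angles; "joint_velocities": joint speeds; "effort": joint torques, N m; "position": TCP position; "ee_rot": TCP orientation; "contact_force": force on the tool from outside, world axes, zero at the start; "moment": the same for the moment, N m; "grip_width": finger opening in mm; "grip_force": force on a finger pad.
Only numpy, scipy, OpenCV 4.12 (cv2) and the standard library are available. Lean on these libraries where they do the work, as an engineer would, in place of code of your own. Each camera call takes 0.05 s, during which the arm holds its last target. There are 200 camera calls.

## Working session

There is one attempt and no reset: what is moved stays moved. The work goes in short steps, Python scripts to look and compute and a tool call to move; the robot and the scene stay as the last step left them, time stands still between calls to the robot, and variables do not carry over. Pictures are saved under pics/ and viewed, at most 10 in all, crops included, and the job is handed in when it is done.

Besides the shell and the picture viewer there is one more tool, called after "Request:" as name(argument=value, ...), one argument or row to a line, values as JSON. servo_tool: Moves the arm, as the interface text tells. Its arguments: {"type":"object","properties":{"series":{"type":"array"}},"required":["series"]}

```bash
mkdir -p pics; cat > h.py <<'E'
import numpy as np, cv2
from bench import read_state, grab_frame
def cam(f):
    h=f["color"].shape[0]; F=h/2/np.tan(np.radians(f["vfov"])/2)
    return F
def ray(f,u,v):
    d=np.array([(u-f["cx"])/cam(f),(v-f["cy"])/cam(f),1.]); R=np.array(f["R"]);t=np.array(f["t"])
    return -R.T@t, R.T@d
def onz(f,u,v,z):
    o,d=ray(f,u,v); return o+d*(z-o[2])/d[2]
def tri(a,b):
    (o1,d1),(o2,d2)=a,b
    s=np.linalg.lstsq(np.c_[d1,-d2],o2-o1,rcond=None)[0]
    p,q=o1+d1*s[0],o2+d2*s[1]; return (p+q)/2,np.linalg.norm(p-q)
def proj(f,X):
    c=np.array(f["R"])@X+np.array(f["t"]); return f["cx"]+cam(f)*c[0]/c[2],f["cy"]+cam(f)*c[1]/c[2]
E
python3 - <<'E'
from h import *
import pickle
s=read_state();print(s)
F={n:grab_frame(n) for n in("scene","top")}
pickle.dump(F,open("f.pkl","wb"))
for n in F:
    cv2.imwrite(f"pics/{n}0.png",F[n]["color"][:,:,::-1]); print(n,F[n]["vfov"],F[n]["cx"],F[n]["cy"],ray(F[n],280,210))
E
```

```text
{'time': 0.0, 'joint_pos': array([-1.33604764e+00,  3.14251115e-01, -4.81069769e-02,  1.21016575e+00,
       -2.10618178e-05,  1.57081883e+00]), 'joint_velocities': array([-6.43121631e-04, -6.79452986e-05, -4.45543390e-04, -1.53938280e-03,
       -1.41735288e-03, -1.08840877e-03]), 'effort': array([-1.91457337e-03, -5.39596546e+01,  3.39743543e+01,  1.93617895e-02,
        7.52240067e-05,  3.52561884e-06]), 'position': array([ 139.49061187, -583.27140566,  403.80701432]), 'ee_rot': array([ 9.93120483e-01,  1.17093812e-01, -1.11618464e-04, -8.56580269e-04]), 'contact_force': array([-0.60554076,  0.10531875,  0.32433319]), 'moment': array([ 0.0019272 ,  0.00930809, -0.0286406 ]), 'grip_force': 0.0, 'grip_width': 85.68885525774841}
scene 55.27947025548718 279.2237688466581 208.20772936159608 (array([1129.95287269,  432.67792362,  610.46806761]), array([-0.6639593 , -0.4358968 , -0.60759835]))
top 42.91184538996814 273.33265962720384 209.2430670889082 (array([ 309.52359346,   21.85688503, 1128.11190892]), array([ 2.13371501e-01, -9.66588023e-04, -9.77051370e-01]))
```

View pics/scene0.png

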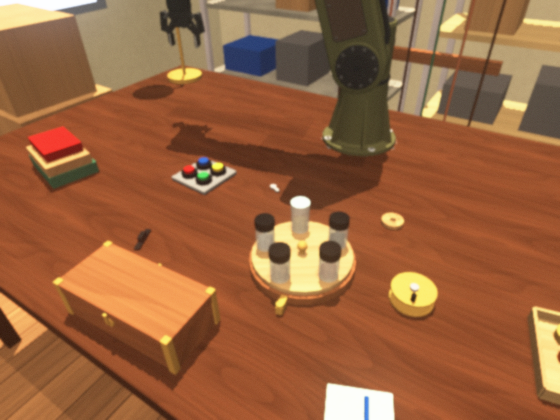

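View pics/top0.png

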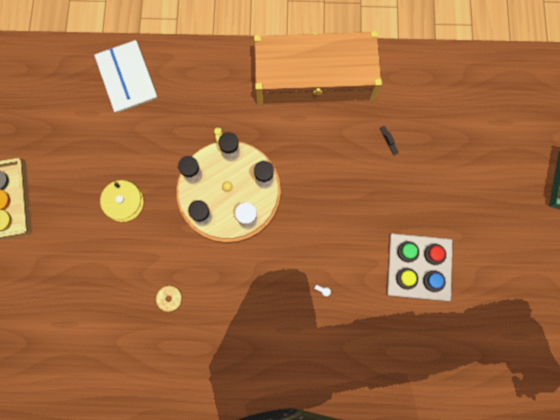

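The scene view shows the carousel at (302,260), its pointer at (281,305) and the white lid at (300,204). The keypad is at (204,175). In the top view, the pointer is at (218,133), white lid (246,213), knob (227,186), red (437,254), yellow (408,278), green (410,251) and blue (435,281).

```bash
cat > m.py <<'E'
from h import *
import pickle
F=pickle.load(open("f.pkl","rb"))
def blob(f,lo,hi,box,wrap=False):
    hsv=cv2.cvtColor(f["color"],cv2.COLOR_RGB2HSV); m=cv2.inRange(hsv,np.array(lo),np.array(hi))
    x0,y0,x1,y1=box; k=np.zeros_like(m);k[y0:y1,x0:x1]=m[y0:y1,x0:x1]
    n,l,st,c=cv2.connectedComponentsWithStats(k)
    if n<2: return None,0
    i=1+np.argmax(st[1:,4]); return c[i],st[i]
col={"red":((0,150,110),(8,255,255)),"yellow":((22,120,110),(34,255,255)),"green":((45,100,70),(85,255,255)),"blue":((100,120,70),(125,255,255))}
bx={"top":(385,230,455,302),"scene":(172,152,238,190)}
P={}
for c,(lo,hi) in col.items():
    r={}
    for n in F:
        p,st=blob(F[n],lo,hi,bx[n]); r[n]=p; print(c,n,np.round(p,1),st)
    X,g=tri(*[ray(F[n],*r[n]) for n in ("top","scene")]); P[c]=onz(F["top"],*r["top"],34)
    print("  tri",X.round(1),round(g,1),"top@34",P[c].round(1),"scene@34",onz(F["scene"],*r["scene"],34).round(1))
k=list(P)
for a,b in(("red","green"),("red","blue"),("yellow","green"),("yellow","blue"),("red","yellow")): print(a,b,np.linalg.norm(P[a]-P[b]).round(1))
# white lid
for n,b in(("top",(230,198,262,228)),("scene",(288,194,314,212))):
    for lo in (((0,0,190),(180,60,255)),): p,st=blob(F[n],*lo,b); print("white",n,p,st)
T=F["top"]
hsv=cv2.cvtColor(T["color"],cv2.COLOR_RGB2HSV)
cv2.imwrite("pics/crop.png",cv2.resize(np.hstack([T["color"][110:260,150:300],F["scene"]["color"][180:330,230:380]])[:,:,::-1],(800,400),interpolation=cv2.INTER_CUBIC))
E
python3 m.py
```

```text
red scene [187.8 168.5] [182 164  13  10  92]
red top [436.6 253.2] [429 246  16  15 195]
  tri [ 467.  -306.    27.2] 2.3 top@34 [ 465.3 -303.    34. ] scene@34 [ 475.  -298.8   34. ]
yellow scene [217.2 165.8] [211 162  13   8  71]
yellow top [408.3 277.7] [401 270  16  16 204]
  tri [ 414.3 -245.2   28.1] 0.4 top@34 [ 413.6 -243.6   34. ] scene@34 [ 421.5 -238.5   34. ]
green scene [202.5 175.8] [196 172  13   9  82]
green top [409.4 250.6] [402 243  16  16 198]
  tri [ 470.8 -250.1   24.1] 0.7 top@34 [ 469.2 -247.3   34. ] scene@34 [ 482.1 -238.9   34. ]
blue scene [203.1 160.7] [199 158   9   7  49]
blue top [435.6 280.3] [428 273  16  16 195]
  tri [ 410.5 -301.2   25.8] 0.0 top@34 [ 409.8 -298.8   34. ] scene@34 [ 420.6 -291.    34. ]
red green 55.9
red blue 55.7
yellow green 55.7
yellow blue 55.3
red yellow 78.8
white top [245.384      212.22133333] [235 202  22  21 375]
white scene [299.98058252 202.2184466 ] [291 196  19  13 206]
```

View pics/crop.png

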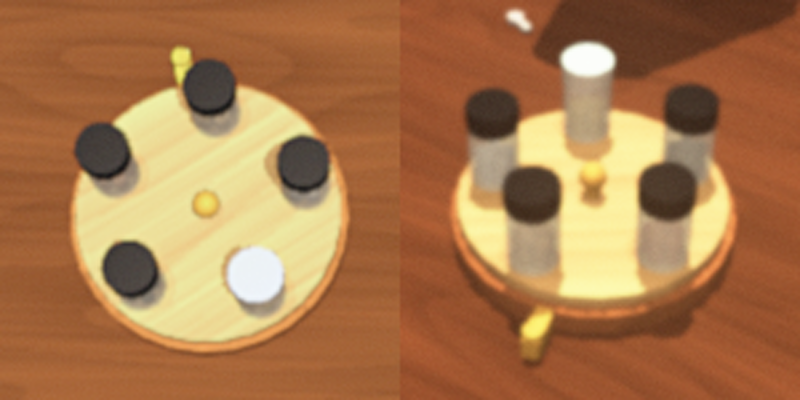

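The crop shows the carousel clearly. White lid is at crop (255,275), the brass pointer at (182,65), and one black lid at (210,88) stands near the pointer. Next I measure the lid circle and the pointer direction.

```bash
cat > c.py <<'E'
from h import *
def lids(f,white=(245,212),rng=((176,130,282,245))):
    g=f["color"].max(axis=2); x0,y0,x1,y1=rng
    k=np.zeros_like(g);k[y0:y1,x0:x1]=(g[y0:y1,x0:x1]<75)*255
    k=cv2.morphologyEx(k,cv2.MORPH_OPEN,np.ones((5,5)))
    n,l,st,c=cv2.connectedComponentsWithStats(k)
    return [(c[i],st[i][2:]) for i in range(1,n) if st[i][4]>120]
def whitelid(f,rng):
    hsv=cv2.cvtColor(f["color"],cv2.COLOR_RGB2HSV); x0,y0,x1,y1=rng
    m=cv2.inRange(hsv,np.array((0,0,190)),np.array((180,60,255))); k=np.zeros_like(m);k[y0:y1,x0:x1]=m[y0:y1,x0:x1]
    n,l,st,c=cv2.connectedComponentsWithStats(k); i=1+np.argmax(st[1:,4]); return c[i],st[i]
E
python3 - <<'E'
from c import *
import pickle
F=pickle.load(open("f.pkl","rb"));T=F["top"];S=F["scene"]
W,_=whitelid(T,(176,130,282,245)); w=onz(T,*W,105)
print("white",w.round(1),"tri",tri(ray(T,*W),ray(S,300,202.3)))
L=[w]
for p,st in lids(T): print(p.round(1),st,onz(T,*p,105).round(1)); L.append(onz(T,*p,105))
L=np.array(L)[:,:2]
A=np.c_[2*L,np.ones(len(L))]; s=np.linalg.lstsq(A,(L**2).sum(1),rcond=None)[0]; c=s[:2]; print("centre",c,"r",np.sqrt(s[2]+c@c), np.linalg.norm(L-c,axis=1), "ang",np.degrees(np.arctan2(*(L-c).T[::-1])))
hsv=cv2.cvtColor(T["color"],cv2.COLOR_RGB2HSV)
m=cv2.inRange(hsv,np.array((20,120,110)),np.array((34,255,255)))
k=np.zeros_like(m);k[124:143,208:224]=m[124:143,208:224]
# exclude the turntable rim
ys,xs=np.nonzero(k)
for z in(0,20):
  P=np.array([onz(T,x,y,z)[:2] for x,y in zip(xs,ys)]);d=P-c; r=np.linalg.norm(d,axis=1);o=r>116; print(z,o.sum(),r.max(),np.degrees(np.arctan2(*d[o].mean(0)[::-1])))
for n,f,u in(("knob",T,(150+205/2.667,110+204/2.667)),):
  print(n,onz(f,*u,60))
print("scene knob@60",onz(S,230+592/2.667,180+175/2.667,55))
E
```

```text
white [526.9  88.5 105. ] tri (array([527.7437162 ,  88.85013379, 100.85826457]), np.float64(0.12049264838224526))
[227.1 141. ] [ 16  18 228] [672.9 130.7 105. ]
[186.9 165.8] [ 17  20 255] [619.  208.8 105. ]
centre [593.09617248 133.24269145] r 79.889899371432 [79.88989937 79.88989937 79.88989937] ang [-145.96401059   -1.79059628   71.0762657 ]
0 83 153.59980530768138 12.936653528754094
20 79 145.53357949327545 12.502956926739392
knob [589.90730803 131.7218785   60.        ]
scene knob@60 [440.12636858 394.39062546  55.        ]
```

Request:
servo_tool(
  series=[
    {"gripper": -1,"translation": [3.6,-2.3,0.7],"spin": 0},
    {"gripper": -1,"translation": [3.6,-2.3,0.7],"spin": 0},
    {"gripper": -1,"translation": [3.6,-2.3,0.7],"spin": 0},
    {"gripper": -1,"translation": [3.6,-2.3,0.7],"spin": 0},
    {"gripper": -1,"translation": [3.6,-2.3,0.7],"spin": 0},
  ],
)

```text
time: 0.72
position: [288.6, -428.6, 369.2]
ee_rot: [0.993, 0.117, -0.0, -0.0]
contact_force: [0.5, 0.3, -0.3]
grip_width: 0.0
grip_force: 0.0
```

Request:
servo_tool(
  series=[
    {"gripper": -1,"translation": [3.6,-2.3,0.7],"spin": 0},
    {"gripper": -1,"translation": [3.6,-2.3,0.7],"spin": 0},
    {"gripper": -1,"translation": [3.6,-2.3,0.7],"spin": 0},
    {"gripper": -1,"translation": [3.6,-2.3,0.7],"spin": 0},
    {"gripper": -1,"translation": [0,0,0],"spin": 0},
  ],
)

```text
time: 1.35
position: [407.7, -304.8, 340.8]
ee_rot: [0.993, 0.119, -0.0, -0.001]
contact_force: [0.2, -0.0, 0.4]
grip_width: 0.0
grip_force: 0.0
```

```bash
cat >> h.py <<'E'
from scipy.spatial.transform import Rotation as Ro
def wrist():
    s=read_state(); f=grab_frame("wrist"); M=np.eye(4);M[:3,:3]=Ro.from_quat(s["ee_rot"]).as_matrix();M[:3,3]=s["position"]
    W=np.linalg.inv(M@np.array(f["tool_from_camera"])); f["R"]=W[:3,:3];f["t"]=W[:3,3]; return s,f
E
python3 - <<'E'
from h import *
s,f=wrist(); print(s["time"],s["position"],s["ee_rot"],s["joint_pos"],s["grip_width"]); print(np.array(f["tool_from_camera"]).round(2),f["vfov"],f["cx"],f["cy"])
cv2.imwrite("pics/w1.png",f["color"][:,:,::-1])
import pickle;pickle.dump(f,open("w1.pkl","wb"))
for n,X in dict(red=(465,-303,34),yellow=(414,-244,34),green=(469,-247,34),blue=(410,-299,34)).items(): print(n,np.round(proj(f,np.array(X)),1))
E
```

```text
1.35 [ 407.66129329 -304.84592299  340.83419857] [ 9.92871342e-01  1.19187949e-01 -4.26828633e-04 -7.41225544e-04] [-6.42236238e-01  1.81076287e-01 -3.67921378e-01  1.02343954e+00
  4.83628659e-04  2.26041201e+00] 0.04688080668828564
[[-0.   -0.96 -0.27 68.34]
 [ 1.   -0.    0.    0.17]
 [-0.   -0.27  0.96 30.21]
 [ 0.    0.    0.    1.  ]] 68.96164751820348 278.78253326599105 210.87105479510032
red [292.3 140. ]
yellow [215.9 180. ]
green [230.9 119.7]
blue [273.5 198. ]
```

View pics/w1.png

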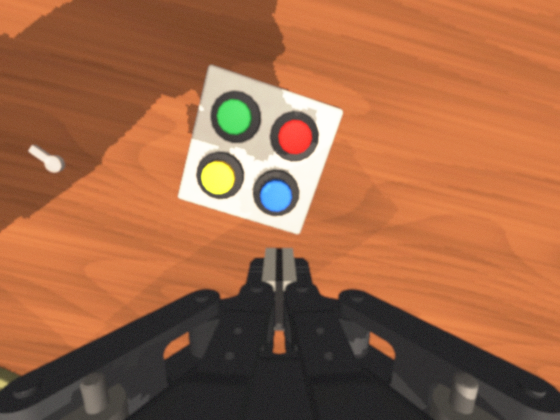

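The wrist view shows green at (235,117), red (295,137), yellow (218,178) and blue (275,194). The closed fingertips end at about (280,250).

```bash
python3 - <<'E'
import contextlib,io
with contextlib.redirect_stdout(io.StringIO()):
    from m import *
w=pickle.load(open("w1.pkl","rb"))
s=read_state(); R=Ro.from_quat(s["ee_rot"]).as_matrix()
for c,(lo,hi) in col.items():
    p,st=blob(w,lo,hi,(175,60,350,240)); q,_=blob(F["top"],lo,hi,bx["top"])
    X,g=tri(ray(w,*p),ray(F["top"],*q)); Z=onz(w,*p,34)
    m=(Z+P[c])/2
    print(c,p.round(1),"tri",X.round(1),round(g,1),"w@34",Z.round(1),"top@34",P[c].round(1),"mean",m.round(1),"tool d(cm) for tip at 44:",(R.T@(m+[0,0,10+173]-s["position"])/10).round(2))
E
```

```text
red [294.6 136.5] tri [ 467.4 -305.2   24.9] 1.9 w@34 [ 468.4 -304.2   34. ] top@34 [ 465.3 -303.    34. ] mean [ 466.8 -303.6   34. ] tool d(cm) for tip at 44: [ 5.89  1.2  12.41]
yellow [217.4 177.3] tri [ 414.8 -244.4   28.3] 1.7 w@34 [ 416.7 -244.8   34. ] top@34 [ 413.6 -243.6   34. ] mean [ 415.2 -244.2   34. ] tool d(cm) for tip at 44: [ 2.26 -5.79 12.42]
green [233.6 116.5] tri [ 471.1 -248.4   28.2] 2.3 w@34 [ 472.2 -248.8   34. ] top@34 [ 469.2 -247.3   34. ] mean [ 470.7 -248.    34. ] tool d(cm) for tip at 44: [ 7.56 -4.11 12.41]
blue [275.5 195.1] tri [ 410.8 -300.9   25.4] 1.0 w@34 [ 413.1 -300.1   34. ] top@34 [ 409.8 -298.8   34. ] mean [ 411.4 -299.5   34. ] tool d(cm) for tip at 44: [ 0.6  -0.51 12.42]
```

Request:
servo_tool(
  series=[
    {"gripper": -1,"translation": [3,0.6,0],"spin": 0},
    {"gripper": -1,"translation": [2.9,0.6,2.4],"spin": 0},
    {"gripper": -1,"translation": [0,0,5],"spin": 0},
    {"gripper": -1,"translation": [0,0,5],"spin": 0},
    {"gripper": -1,"translation": [0,0,0],"spin": 0},
  ],
)

```text
time: 2.02
position: [464.0, -304.3, 214.3]
ee_rot: [0.993, 0.116, -0.003, -0.002]
contact_force: [-0.7, -0.6, 0.5]
grip_width: -0.0
grip_force: 0.0
```

Request:
servo_tool(
  series=[
    {"gripper": -1,"translation": [0.2,0,0.4],"spin": 0},
    {"gripper": -1,"translation": [0,0,0.4],"spin": 0},
    {"gripper": -1,"translation": [0,0,0.3],"spin": 0},
    {"gripper": -1,"translation": [0,0,0.2],"spin": 0},
    {"gripper": -1,"translation": [0,0,0],"spin": 0},
  ],
)

```text
time: 2.65
position: [469.1, -304.6, 205.3]
ee_rot: [0.993, 0.117, 0.001, 0.001]
contact_force: [0.9, -0.0, 1.2]
grip_width: -0.3
grip_force: 1.0
```

Request:
servo_tool(
  series=[
    {"gripper": -1,"translation": [0,0,0.3],"spin": 0},
    {"gripper": -1,"translation": [0,0,0.2],"spin": 0},
    {"gripper": -1,"translation": [0,0,0],"spin": 0},
  ],
)

```text
time: 3.02
position: [469.2, -304.7, 201.3]
ee_rot: [0.993, 0.117, 0.001, 0.001]
contact_force: [-2.6, 0.8, 14.6]
grip_width: -0.2
grip_force: 7.4
```

Request:
servo_tool(
  series=[
    {"gripper": -1,"translation": [0,0,-3],"spin": 0},
    {"gripper": -1,"translation": [-1.9,-3.5,0],"spin": 0},
    {"gripper": -1,"translation": [-1.9,-3.5,0],"spin": 0},
    {"gripper": -1,"translation": [0,0,0],"spin": 0},
    {"gripper": -1,"translation": [0,0,1.5],"spin": 0},
  ],
)

```text
time: 3.65
position: [416.3, -245.6, 215.0]
ee_rot: [0.993, 0.117, 0.001, 0.001]
contact_force: [0.5, -0.4, 0.0]
grip_width: 0.4
grip_force: 0.0
```

Request:
servo_tool(
  series=[
    {"gripper": -1,"translation": [0,0,0.5],"spin": 0},
    {"gripper": -1,"translation": [0,0,0.4],"spin": 0},
    {"gripper": -1,"translation": [0,0,0.3],"spin": 0},
    {"gripper": -1,"translation": [0,0,0.3],"spin": 0},
    {"gripper": -1,"translation": [0,0,0],"spin": 0},
  ],
)

```text
time: 4.28
position: [415.4, -245.2, 201.1]
ee_rot: [0.993, 0.117, 0.0, 0.0]
contact_force: [-6.0, 2.8, 17.9]
grip_width: -0.1
grip_force: 9.7
```

Request:
servo_tool(
  series=[
    {"gripper": -1,"translation": [0,0,-3],"spin": 0},
    {"gripper": -1,"translation": [2.6,0.9,0],"spin": 0},
    {"gripper": -1,"translation": [2.7,0.9,0],"spin": 0},
    {"gripper": -1,"translation": [0,0,0],"spin": 0},
    {"gripper": -1,"translation": [0,0,1.5],"spin": 0},
  ],
)

```text
time: 4.9
position: [471.4, -250.5, 214.8]
ee_rot: [0.993, 0.117, 0.001, 0.0]
contact_force: [0.1, -0.4, -1.1]
grip_width: -0.1
grip_force: 0.0
```

Request:
servo_tool(
  series=[
    {"gripper": -1,"translation": [0,0,0.5],"spin": 0},
    {"gripper": -1,"translation": [0,0,0.4],"spin": 0},
    {"gripper": -1,"translation": [0,0,0.3],"spin": 0},
    {"gripper": -1,"translation": [0,0,0.3],"spin": 0},
    {"gripper": -1,"translation": [0,0,0],"spin": 0},
  ],
)

```text
time: 5.52
position: [470.6, -250.1, 201.2]
ee_rot: [0.993, 0.117, -0.0, -0.0]
contact_force: [-7.1, 3.7, 18.6]
grip_width: 0.1
grip_force: 9.1
```

Request:
servo_tool(
  series=[
    {"gripper": -1,"translation": [0,0,-5],"spin": 0},
    {"gripper": -1,"translation": [0,0,-5],"spin": 0},
    {"gripper": -1,"translation": [2,-4.2,-1.9],"spin": 0},
    {"gripper": -1,"translation": [2,-4.2,-1.9],"spin": 0},
    {"gripper": -1,"translation": [2,-4.2,-1.9],"spin": 0},
  ],
)

```text
time: 6.15
position: [500.6, -112.6, 357.7]
ee_rot: [0.993, 0.117, 0.001, 0.0]
contact_force: [1.1, 0.1, -0.2]
grip_width: 0.2
grip_force: 0.0
```

Request:
servo_tool(
  series=[
    {"gripper": -1,"translation": [2,-4.2,-1.9],"spin": 0},
    {"gripper": -1,"translation": [2,-4.2,-1.9],"spin": 0},
    {"gripper": -1,"translation": [2,-4.2,-1.9],"spin": 0},
    {"gripper": -1,"translation": [2,-4.2,-1.9],"spin": 0},
    {"gripper": -1,"translation": [2,-4.2,-1.9],"spin": 0},
  ],
)

```text
time: 6.78
position: [548.9, 115.3, 452.6]
ee_rot: [0.993, 0.117, 0.001, -0.0]
contact_force: [1.0, -0.4, 1.1]
grip_width: -0.1
grip_force: 0.0
```

Request:
servo_tool(
  series=[
    {"gripper": -1,"translation": [0,0,0],"spin": 0},
  ],
)

```text
time: 6.9
position: [549.6, 116.5, 453.2]
ee_rot: [0.993, 0.119, 0.002, -0.0]
contact_force: [0.2, -0.1, -0.5]
grip_width: -0.1
grip_force: 0.0
```

```bash
python3 - <<'E'
from h import *
s,f=wrist(); print(s["time"],s["position"],s["ee_rot"],s["joint_pos"])
cv2.imwrite("pics/w2.png",f["color"][:,:,::-1])
import pickle;pickle.dump(f,open("w2.pkl","wb"))
T=grab_frame("top");pickle.dump(T,open("t2.pkl","wb"))
for n,X in dict(white=(527,88.5,105),axis=(592,132,33),ptr=(592+142*.975,132+142*.22,20)).items(): print(n,np.round(proj(f,np.array(X)),1))
E
```

```text
6.9 [549.5596409  116.51188596 453.17048621] [ 9.92870574e-01  1.19180743e-01  1.93827653e-03 -4.65090940e-04] [ 2.08753240e-01  2.24381681e-01 -5.45139845e-02  1.28795660e+00
  5.80804239e-04  3.11141715e+00]
white [298.8 219.6]
axis [274.6 146.7]
ptr [276.3  22.3]
```

View pics/w2.png

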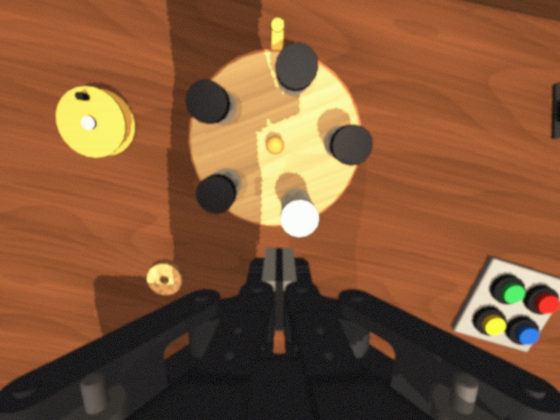

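The wrist view shows white lid at (300,218), the pointer tip at (278,20) and the knob at (275,145). All match the predictions within 3 px.

```bash
python3 - <<'E'
from c import *
import pickle
w=pickle.load(open("w2.pkl","rb"));T=pickle.load(open("f.pkl","rb"))["top"]
W,st=whitelid(w,(270,190,330,245)); V,_=whitelid(T,(176,130,282,245))
print(W,st,"tri",tri(ray(w,*W),ray(T,*V)),"w@105",onz(w,*W,105),"t@105",onz(T,*V,105))
def brass(f,b):
    hsv=cv2.cvtColor(f["color"],cv2.COLOR_RGB2HSV);m=cv2.inRange(hsv,np.array((20,140,110)),np.array((34,255,255)))
    x0,y0,x1,y1=b;ys,xs=np.nonzero(m[y0:y1,x0:x1]);return np.c_[xs+x0,ys+y0]
# base centre from knob and circle of lids
L=[onz(w,*p,105)[:2] for p,s in lids(w,rng=(185,35,380,240)) if 0]+[onz(w,*W,105)[:2]]
g=cv2.medianBlur(w["color"].max(axis=2),3); k=((g<70)*255).astype(np.uint8); z=np.zeros_like(k); z[38:218,182:378]=k[38:218,182:378]
n,l,s,c=cv2.connectedComponentsWithStats(z)
for i in range(1,n):
    if s[i][4]>400: print(c[i].round(1),s[i],onz(w,*c[i],95).round(1))
K=brass(w,(264,134,286,156)); k=K.mean(0); kt=brass(T,(219,178,236,196)).mean(0)
print("knob",k,kt,"tri",tri(ray(w,*k),ray(T,*kt)),onz(w,*k,52))
for C in (onz(w,*k,52)[:2],np.array([592,132.])):
    B=brass(w,(266,10,290,48)); P=np.array([onz(w,*b,20)[:2] for b in B]);d=P-C;r=np.linalg.norm(d,axis=1);o=r>115
    a=np.degrees(np.arctan2(*d[o].mean(0)[::-1])); e=onz(w,*W,105)[:2]-C
    print("C",C,"ptr",a,r.max(),"white",np.degrees(np.arctan2(*e[::-1])),np.linalg.norm(e))
E
```

```text
[299.24801412 217.97263901] [ 280  200   39   37 1133] tri (array([527.8013208 ,  88.38510257, 101.466174  ]), np.float64(0.8088854389702967)) w@105 [528.9232841   88.50018085 105.        ] t@105 [526.89251845  88.52723311 105.        ]
[207.1 101.4] [ 186   80   44   43 1457] [623.5 209.1  95. ]
[215.8 193.4] [ 196  174   40   40 1200] [531.8 183.1  95. ]
knob [275.16981132 145.73113208] [226.81666667 186.03333333] tri (array([594.00503034, 132.33489933,  48.95780154]), np.float64(1.4030947115883667)) [594.4018809 131.6755465  52.       ]
C [594.4018809 131.6755465] ptr 12.772398961765267 145.1270724649587 white -146.5998865242139 78.4318738683049
C [592. 132.] ptr 12.404694966797601 147.4069990145841 white -145.40855110102027 76.62183993675274
```

Request:
servo_tool(
  series=[
    {"gripper": 1,"translation": [-2.7,2.2,0],"spin": 0},
    {"gripper": 1,"translation": [0,0,2],"spin": -0.177},
    {"gripper": 1,"translation": [0,0,2],"spin": -0.177},
    {"gripper": 1,"translation": [0,0,4],"spin": 0},
    {"gripper": 1,"translation": [0,0,0],"spin": 0},
  ],
)

```text
time: 7.62
position: [525.6, 84.5, 368.6]
ee_rot: [0.957, 0.289, -0.003, -0.0]
contact_force: [-0.1, 0.9, 0.2]
grip_width: 85.4
grip_force: 0.0
```

```bash
python3 - <<'E'
from h import *
s=read_state();R=Ro.from_quat(s["ee_rot"]).as_matrix();print(s["position"],s["joint_pos"],s["grip_width"],np.degrees(np.arctan2(R[1,0],R[0,0])))
print(R.T@(np.array([528,88.4,248])-s["position"])/10)
E
```

```text
[525.56577714  84.45407917 368.61587795] [ 1.59410869e-01  2.08196742e-01 -2.68364923e-01  1.10092602e+00
 -2.74457318e-04  2.71428219e+00] 85.36901041145462 33.61715710847249
[ 0.49598823 -0.16340151 12.05919372]
```

Request:
servo_tool(
  series=[
    {"gripper": 1,"translation": [0.4,-0.1,4],"spin": 0},
    {"gripper": 1,"translation": [0,0,4],"spin": 0},
    {"gripper": 1,"translation": [0,0,2],"spin": 0},
    {"gripper": 1,"translation": [0,0,2],"spin": 0},
    {"gripper": 1,"translation": [0,0,0],"spin": 0},
  ],
)

```text
time: 8.25
position: [529.9, 88.4, 251.6]
ee_rot: [0.957, 0.29, -0.001, -0.0]
contact_force: [0.4, -0.1, -0.0]
grip_width: 85.2
grip_force: 0.0
```

Request:
servo_tool(
  series=[
    {"gripper": -1,"translation": [0,0,0],"spin": 0},
    {"gripper": -1,"translation": [0,0,0],"spin": 0},
    {"gripper": -1,"translation": [0,0,0],"spin": 0},
    {"gripper": -1,"translation": [0,0,0],"spin": 0},
  ],
)

```text
time: 8.75
position: [530.7, 89.1, 253.2]
ee_rot: [0.957, 0.29, 0.001, 0.0]
contact_force: [-1.5, -0.2, 7.5]
grip_width: 40.5
grip_force: 59.8
```

Request:
servo_tool(
  series=[
    {"gripper": -1,"translation": [0.014,0.48,0],"spin": -0.06},
    {"gripper": -1,"translation": [0.04,0.8,0],"spin": -0.1},
    {"gripper": -1,"translation": [0.04,0.8,0],"spin": -0.1},
    {"gripper": -1,"translation": [0.04,0.8,0],"spin": -0.1},
    {"gripper": -1,"translation": [0.04,0.8,0],"spin": -0.1},
  ],
)

```text
time: 9.38
position: [557.3, 64.9, 253.2]
ee_rot: [0.864, 0.503, 0.001, -0.001]
contact_force: [-2.3, 5.6, 6.8]
grip_width: 40.2
grip_force: 59.9
```

Request:
servo_tool(
  series=[
    {"gripper": -1,"translation": [0.055,0.96,0],"spin": -0.12},
    {"gripper": -1,"translation": [0.055,0.96,0],"spin": -0.12},
    {"gripper": -1,"translation": [0.055,0.96,0],"spin": -0.12},
    {"gripper": -1,"translation": [0.055,0.96,0],"spin": -0.12},
    {"gripper": -1,"translation": [0.055,0.96,0],"spin": -0.12},
  ],
)

```text
time: 10.0
position: [602.7, 55.3, 253.2]
ee_rot: [0.677, 0.736, 0.002, -0.002]
contact_force: [-7.0, 8.9, 9.4]
grip_width: 39.8
grip_force: 60.3
```

Request:
servo_tool(
  series=[
    {"gripper": -1,"translation": [0.055,0.96,0],"spin": -0.12},
    {"gripper": -1,"translation": [0.055,0.96,0],"spin": -0.12},
    {"gripper": -1,"translation": [0.055,0.96,0],"spin": -0.12},
    {"gripper": -1,"translation": [0.055,0.96,0],"spin": -0.12},
    {"gripper": -1,"translation": [0.055,0.96,0],"spin": -0.12},
  ],
)

```text
time: 10.62
position: [645.2, 73.2, 253.2]
ee_rot: [0.429, 0.903, 0.002, -0.003]
contact_force: [-14.1, 7.8, 14.5]
grip_width: 40.5
grip_force: 60.7
```

```bash
python3 - <<'E'
from h import *
s=read_state();R=Ro.from_quat(s["ee_rot"]).as_matrix();p=s["position"]-[594,132.5,0];print(s["position"],s["joint_pos"],s["contact_force"],np.degrees(np.arctan2(R[1,0],R[0,0])),np.degrees(np.arctan2(p[1],p[0])),np.hypot(*p[:2]))
E
```

```text
[645.20361415  73.15696495 253.16014976] [ 0.11142831  0.49874663 -0.13023456  0.94589208  0.00608259  0.99751489] [-14.09985904   7.80939467  14.53367339] 129.23024200330633 -49.21102281222243 78.3798820549422
```

Request:
servo_tool(
  series=[
    {"gripper": -1,"translation": [0.055,0.96,0],"spin": -0.12},
    {"gripper": -1,"translation": [0.055,0.96,0],"spin": -0.12},
    {"gripper": -1,"translation": [0.055,0.96,0],"spin": -0.12},
    {"gripper": -1,"translation": [0.055,0.96,0],"spin": -0.12},
    {"gripper": -1,"translation": [0.055,0.96,0],"spin": -0.12},
  ],
)

```text
time: 11.25
position: [670.2, 111.7, 253.1]
ee_rot: [0.143, 0.99, 0.001, -0.004]
contact_force: [-20.5, 2.8, 19.9]
grip_width: 39.9
grip_force: 61.1
```

Request:
servo_tool(
  series=[
    {"gripper": -1,"translation": [0.055,0.96,0],"spin": -0.12},
    {"gripper": -1,"translation": [0.055,0.96,0],"spin": -0.12},
    {"gripper": -1,"translation": [0.05,0.88,0],"spin": -0.11},
    {"gripper": -1,"translation": [0.04,0.72,0],"spin": -0.09},
    {"gripper": -1,"translation": [0.02,0.48,0],"spin": -0.06},
  ],
)

```text
time: 11.88
position: [671.3, 149.9, 253.1]
ee_rot: [-0.105, 0.994, 0.0, -0.005]
contact_force: [-21.1, -1.9, 20.7]
grip_width: 40.5
grip_force: 61.2
```

Request:
servo_tool(
  series=[
    {"gripper": -1,"translation": [0,0,0],"spin": 0},
    {"gripper": -1,"translation": [0,0,0],"spin": 0},
    {"gripper": -1,"translation": [0,0,0],"spin": 0},
  ],
)

```text
time: 12.25
position: [671.3, 149.8, 253.1]
ee_rot: [-0.104, 0.995, 0.0, -0.005]
contact_force: [-20.5, -1.8, 20.3]
grip_width: 40.2
grip_force: 61.2
```

```bash
python3 - <<'E'
from h import *
s=read_state();R=Ro.from_quat(s["ee_rot"]).as_matrix();p=s["position"]-[594,132.5,0];print(s["position"],s["joint_pos"],s["contact_force"],np.degrees(np.arctan2(R[1,0],R[0,0])),np.degrees(np.arctan2(p[1],p[0])),np.hypot(*p[:2]))
T=grab_frame("top");S=grab_frame("scene")
cv2.imwrite("pics/e.png",cv2.resize(np.hstack([T["color"][110:260,150:300],S["color"][180:330,230:380]])[:,:,::-1],(800,400),interpolation=cv2.INTER_CUBIC))
import pickle;pickle.dump((T,S),open("e.pkl","wb"))
E
```

```text
[671.30770411 149.75395237 253.1458464 ] [ 0.21906922  0.56841719 -0.01504424  0.99620239  0.00181252  0.01142227] [-20.50001024  -1.79405226  20.2926848 ] -168.10273101319476 12.581387062976056 79.20972154107936
```

View pics/e.png

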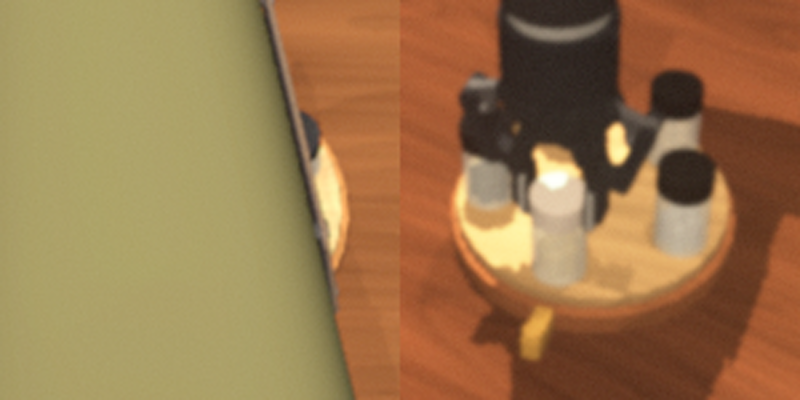

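The scene crop shows the white lid at the pointer, between the fingers, with its top at about crop (557,185). Next I check it numerically against the wrist and scene views.

```bash
python3 - <<'E'
from c import *
import pickle
T,S=pickle.load(open("e.pkl","rb"))
print("pred scene",proj(S,np.array([672,150,105])),"+10mm tangential",proj(S,np.array([672-2.2,150+9.8,105])))
print("pred ptr tip",proj(S,np.array([594+142*.9755,132.5+142*.22,20])), "jar foot", proj(S,np.array([672,150,33])))
s,w=wrist(); print("wrist pred",proj(w,np.array([672,150,105])),"ptr",proj(w,np.array([594+130*.9755,132.5+130*.22,20])))
a=cv2.resize(w["color"][:,:,::-1],(532,399)); b=cv2.resize(S["color"][235:320,250:310][:,:,::-1],(268,399),interpolation=cv2.INTER_CUBIC)
cv2.imwrite("pics/e2.png",np.hstack([a,b]))
E
```

```text
pred scene (np.float64(288.91116190601224), np.float64(250.61285813081793)) +10mm tangential (np.float64(294.120585316568), np.float64(251.86073820974275))
pred ptr tip (np.float64(278.0258403559737), np.float64(306.327267231436)) jar foot (np.float64(288.92211342585364), np.float64(277.83192299006316))
wrist pred (np.float64(279.1549073613693), np.float64(292.7743909894712)) ptr (np.float64(279.99683365699394), np.float64(293.6153712776846))
```

View pics/e2.png

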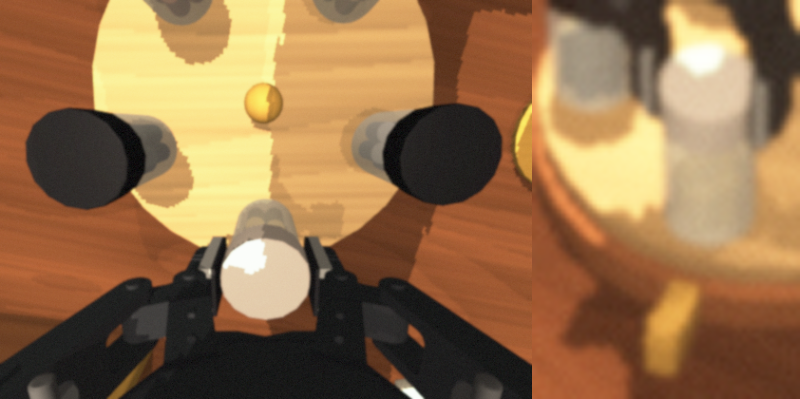

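The lid sits centred between the pads. In the wrist view it is at (279,293), where (279,293) was predicted for the mark. In the scene view it is at column 289, where 289 was predicted.

```bash
python3 -c "
from bench import close_job; print(close_job())"
```

```text
the job is handed in; nothing more can be done
None
```

I pressed red, yellow and green in order, turned the white-lidded jar to the brass pointer, and handed the job in at about 12 s with the fingers still gripping its lid; no verdict came back, but the last pictures put the lid within about 2 mm of the mark I measured.

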